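# Put the cookie stamps away in the snap-lock box

## Task

Pack away the wooden cookie stamps: put every stamp that is out on the baking tray into the clear snap-lock box (standing or lying, it does not matter), then lower the box's hinged lid until it is fully shut, and only then flip all four side clips down until they snap home under the rim. Leave the glass jar, the mixing bowl and the tongs on the left where they are.

Things in the scene. Friction and masses are not known exactly. Their poses are not given: they have to be found in the camera images.
- box: clear plastic food-storage box, fixed to the board (20 mm above the worktop). Origin: centre of its underside; its front faces its own -x, its left is +y, z up. Outside 140 (x) by 195 (y) by 82 mm high, open at the top while the lid is up; walls and floor 3.5 mm, inside 133 by 188 mm and 78 mm deep. A rim flange stands out 8.5 mm all round, 65 to 71 mm above the origin
- lid (a joint): angle of the box's lid, rad: 0 = fully shut, 1.57 = upright, 1.9 = stop, leaning back; starts at 1.70 to 1.85. Hinge line parallel to the box's y at x = +76, z = 84 mm of the box frame. Stiff hinge: above about 0.8 rad the lid stays where it is left, below that it sinks shut slowly by itself; 1 to 3 N near the front edge moves it at any angle
- lid_front (a point): a point on the outer face of the lid (its top when shut, its back when upright), on its middle line, 20 mm from the front edge, 127 mm from the hinge. The lid is a white panel 147 mm deep, 197 mm wide, 10 mm thick (11 in the raised middle), with a 44 mm wide thumb lip in the middle of its front edge; shut, its top is 94 mm above the box's origin
- clip_front_left (a joint): angle of the snap clip on the lid's front edge, left of the middle, rad: 0 = down flat on the box's side, hook snapped under the rim flange; 1.57 = sticking straight out; 2.3 = stop, tilted up. Starts at 1.55 to 2.1. With the lid shut, its hinge is centred at x = -80, y = +55, z = 87 mm of the box frame and it opens towards -x (front)
- clip_front_right (a joint): angle of the snap clip on the lid's front edge, right of the middle, rad: 0 = down flat on the box's side, hook snapped under the rim flange; 1.57 = sticking straight out; 2.3 = stop, tilted up. Starts at 1.55 to 2.1. With the lid shut, its hinge is centred at x = -80, y = -55, z = 87 mm of the box frame and it opens towards -x (front)
- clip_left (a joint): angle of the snap clip on the lid's left edge, rad: 0 = down flat on the box's side, hook snapped under the rim flange; 1.57 = sticking straight out; 2.3 = stop, tilted up. Starts at 1.55 to 2.1. With the lid shut, its hinge is centred at x = -5, y = +107.5, z = 87 mm of the box frame and it opens towards +y (left)
- clip_right (a joint): angle of the snap clip on the lid's right edge, rad: 0 = down flat on the box's side, hook snapped under the rim flange; 1.57 = sticking straight out; 2.3 = stop, tilted up. Starts at 1.55 to 2.1. With the lid shut, its hinge is centred at x = -5, y = -107.5, z = 87 mm of the box frame and it opens towards -y (right)
- clip_front_left_end (a point): middle of this clip's free end (outer face), 30 mm from its hinge. The clip is a grey flap 40 mm wide, 34 long, 4 thick. It stays where left and moves with 1 N down to 0.2 rad, where its hook meets the springy lip of the flange; there it takes 5 to 8 N, pushed towards the box 20 to 30 mm below its hinge, to spring past (at 0.09 rad); then it snaps to 0
- clip_front_right_end (a point): middle of this clip's free end (outer face), 30 mm from its hinge. The clip is a grey flap 40 mm wide, 34 long, 4 thick. It stays where left and moves with 1 N down to 0.2 rad, where its hook meets the springy lip of the flange; there it takes 5 to 8 N, pushed towards the box 20 to 30 mm below its hinge, to spring past (at 0.09 rad); then it snaps to 0
- clip_left_end (a point): middle of this clip's free end (outer face), 30 mm from its hinge. The clip is a grey flap 40 mm wide, 34 long, 4 thick. It stays where left and moves with 1 N down to 0.2 rad, where its hook meets the springy lip of the flange; there it takes 5 to 8 N, pushed towards the box 20 to 30 mm below its hinge, to spring past (at 0.09 rad); then it snaps to 0
- clip_right_end (a point): middle of this clip's free end (outer face), 30 mm from its hinge. The clip is a grey flap 40 mm wide, 34 long, 4 thick. It stays where left and moves with 1 N down to 0.2 rad, where its hook meets the springy lip of the flange; there it takes 5 to 8 N, pushed towards the box 20 to 30 mm below its hinge, to spring past (at 0.09 rad); then it snaps to 0
- sheet: shallow aluminium baking tray, floor 190 (x) by 275 (y) mm and 3 mm thick, with a rim all round 9 mm above the floor, fixed on the board; the stamps start on it. Origin: centre of its underside, on the board
- stamp_1: wooden cookie stamp, 28 mm across and 62 mm tall (flat foot, narrow waist, faceted knob on top; it can be gripped anywhere across its 28 mm). Starts upright on the baking tray; once tipped over it rolls easily; all are alike, some may be absent. Origin: centre of its underside, z up the stamp
- stamp_2: wooden cookie stamp, 28 mm across and 62 mm tall (flat foot, narrow waist, faceted knob on top; it can be gripped anywhere across its 28 mm). Starts upright on the baking tray; once tipped over it rolls easily; all are alike, some may be absent. Origin: centre of its underside, z up the stamp
- stamp_3: wooden cookie stamp, 28 mm across and 62 mm tall (flat foot, narrow waist, faceted knob on top; it can be gripped anywhere across its 28 mm). Starts upright on the baking tray; once tipped over it rolls easily; all are alike, some may be absent. Origin: centre of its underside, z up the stamp
- stamp_4: wooden cookie stamp, 28 mm across and 62 mm tall (flat foot, narrow waist, faceted knob on top; it can be gripped anywhere across its 28 mm). Starts upright on the baking tray; once tipped over it rolls easily; all are alike, some may be absent. Origin: centre of its underside, z up the stamp
- stamp_5: wooden cookie stamp, 28 mm across and 62 mm tall (flat foot, narrow waist, faceted knob on top; it can be gripped anywhere across its 28 mm). Starts upright on the baking tray; once tipped over it rolls easily; all are alike, some may be absent. Origin: centre of its underside, z up the stamp
- board: wooden stove board over the hob, 580 (x) by 760 (y) by 20 mm, with a lip 10 mm high along its edges, fixed; box and tray stand on it. Origin: centre of its underside, z = 0 of the worktop
- mixing_bowl: bystander: terracotta bowl 195 mm across, 64 mm high, on the worktop to the left; origin at the centre of its underside
- short_jar: bystander: glass jar with pebbles and a glass lid, 79 mm across, 130 mm tall, on the worktop to the left of the board; origin at its underside
- tongs: bystander: bamboo tongs, 157 mm long, lying on the worktop to the left; origin at the middle of the underside

How it is judged:
By the outcome, as a careful person would: the job done as asked, in the order asked, and still so for the second after the job is handed in, with the robot touching nothing.
Of stamp_1, stamp_2, stamp_3, stamp_4, stamp_5 only 3 to 5 are there at a start; the rules pass over those that are not, and their reading is None.
At some moment in a run one of stamp_1, stamp_2, stamp_3, stamp_4, stamp_5 may be knocked a few centimetres aside while the robot is not near it.
Once in a run the grip may slacken for a moment while it holds something.
It also fails if it takes over 210 s, if anything falls off the work surface, if the arm or the gripper's body presses on something with over 40 N, if the wrist force passes 120 N, or if a joint passes its speed limit or range.

## Robot

A 7-joint arm with a two-finger parallel gripper is mounted at the origin on a cart in front of the work surface, level with it; the furniture and walls round the work are solid. World frame = base frame: x ahead of the robot, y to its left, z up, the work surface at z = 0. Lengths are in mm, angles in rad, forces in N, time in s.
With the tool pointing down it reaches from about 400 to 875 mm from the base axis. Payload 4.4 kg.
Tool frame: the origin (TCP) lies at the very end of the fingers, on their centre line; the grasp point (between the pads) lies 19 mm behind it; z points along the fingers, y is the line along which they close (so a half turn about z gives the same grasp; the last joint's range is limited). The gripper opens to 85 mm and grips with 20 to 120 N. Pads are 22 mm wide; open, the fingers measure 114 mm over their backs; the gripper's body (76 mm by 85 mm) begins 54 mm behind the grasp point. The pads swing forward as they close: fully open they stand 13 mm farther back than shut.
Start: joints at [1.279, 0.628, 0.038, 1.517, -0.027, 0.996, -0.02], TCP at [145.553, -633.508, 231.313] pointing down, gripper open.
Joint ranges: [-3.06, 3.06], [-0.37, 2.12], [-1.25, 1.32], [0.18, 2.47], [-1.1, 4.24], [0.23, 1.98], [-2.94, 2.94]. Speed limits (rad/s): [2.57, 2.57, 3.14, 3.14, 3.14, 3.14, 3.14].

## Interface

Orientations are given as [roll, pitch, yaw] about the fixed x, y, z axes, in that order (R = Rz(yaw) Ry(pitch) Rx(roll)).
In Python, from cell import sensors, get_image, camera_params, order gives the robot as it stands.
- The arm moves only by the shell command python3 -m inch 'ROWS' [OPENING]. ROWS is JSON, a list that holds one entry, the list of rows, each a list of 4 numbers: the shift along the tool's x, y, z in cm, then the turn about the tool's z in degrees. A call has 1 to 8 rows; each row is the pose to reach, as a shift and turn from the pose commanded when the call began, along the tool's axes at that moment; what a row does not reach only later rows make up. A row lasts 1/12 s, in which the tool goes at most 41.7 mm and 7.16 degrees, less where a joint would pass 70% of its speed; a pose out of reach is approached as far as the arm can. A call with a gripper value outside its range is refused whole. OPENING is the finger opening in cm, from 0 to 8.54, set as the call begins (- or left out, the last holds). The fingers move at their own pace and stop on an object; the grip force is fixed at half the most. Time passes only in rows, so rows that repeat a pose let the fingers close. It gives the time, the measured TCP pose, the force, the opening and the grip force at its end, in the units of the state.
- sensors.read_state(): the state, without advancing time (a new reading comes with each control period).
- get_image(name): name is "scene" or "top" or "wrist"; returns the picture (420x560x3 uint8, blue, green, red); there is no depth.
- camera_params(name): a dict with "mtx" (3x3 intrinsics, pixels), "D" ([k1, k2, p1, p2, k3] as OpenCV has them; the pictures are not rectified), "rvec" (rotation vector, rad) and "tvec" (3), from world to camera coordinates, as OpenCV has them. Camera axes: x right, y down, z forward; pixel columns grow to the right and rows downward; lengths in mm; the calibration is good to about 2 mm. A picture is of the moment at which its call begins: read the wrist's pose just before it. camera_params takes no time and is no camera call; for the wrist camera it gives the pose at the moment of the call.
- order.finish_job(): hands the job in; it is judged then, once.
The state is a dict: "clock": time; "qpos": joint angles; "qd": joint speeds; "tau": joint torques, N m; "eef_pos": TCP position; "tool_rot": TCP orientation; "force": force on the tool from outside, world axes, zero at the start; "torque": the same for the moment, N m; "width": finger opening in mm; "gripper_force": force on a finger pad.
Only numpy, scipy, OpenCV 4.12 (cv2) and the standard library are available. Lean on these libraries where they do the work, as an engineer would, in place of code of your own. Each camera call takes 0.05 s, during which the arm holds its last target. There are 200 camera calls.

## Working session

There is one attempt and no reset: what is moved stays moved. The work goes in short steps, Python scripts to look and compute and a shell command to move; the robot and the scene stay as the last step left them, time stands still between calls to the robot, and variables do not carry over. Pictures are saved under pics/ and viewed, at most 14 in all, crops included, and the job is handed in when it is done.

```bash
ls; mkdir -p pics; cat > h.py <<'E'
import numpy as np, cv2
from cell import sensors, get_image, camera_params, order
def cam(n):
    p=camera_params(n); R=cv2.Rodrigues(np.array(p["rvec"],float))[0]; t=np.array(p["tvec"],float).ravel()
    return np.array(p["mtx"],float),np.array(p["D"],float),R,t
def ray(c,uv):
    K,D,R,t=c; n=cv2.undistortPoints(np.array([[uv]],float),K,D)[0,0]
    d=R.T@np.array([n[0],n[1],1.]); return -R.T@t,d/np.linalg.norm(d)
def onz(c,uv,z):
    o,d=ray(c,uv); return o+d*(z-o[2])/d[2]
def tri(c1,u1,c2,u2):
    o1,d1=ray(c1,u1);o2,d2=ray(c2,u2)
    s=np.linalg.lstsq(np.c_[d1,-d2],o2-o1,rcond=None)[0]
    a=o1+d1*s[0];b=o2+d2*s[1];return (a+b)/2,np.linalg.norm(a-b)
def proj(c,P):
    K,D,R,t=c; return cv2.projectPoints(np.atleast_2d(P).astype(float),R,t,K,D)[0][:,0]
def st():
    s=sensors.read_state(); print({k:np.round(s[k],3).tolist() for k in("clock","eef_pos","tool_rot","force","width","qpos")}); return s
E
python3 - <<'E'
from h import *
st()
for n in("scene","top"):
    c=cam(n);print(n,np.round(-c[2].T@c[3]),np.round(c[2][2],2)); cv2.imwrite(f"pics/{n}0.png",cv2.resize(get_image(n),(784,588)))
E
```

```text
pics
{'clock': 0.0, 'eef_pos': [145.403, -632.91, 230.398], 'tool_rot': [-3.14, 0.0, 0.226], 'force': [0.262, -0.338, -0.339], 'width': 85.736, 'qpos': [1.279, 0.629, 0.038, 1.518, -0.027, 0.996, -0.02]}
scene [-175.  634.  723.] [ 0.6  -0.58 -0.55]
top [ 349.   19. 1548.] [ 0.09 -0.   -1.  ]
```

View pics/scene0.png

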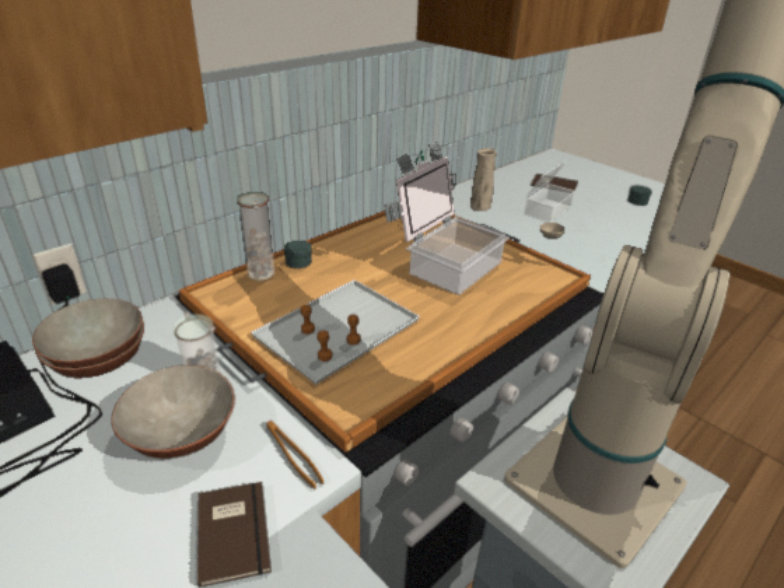

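View pics/top0.png

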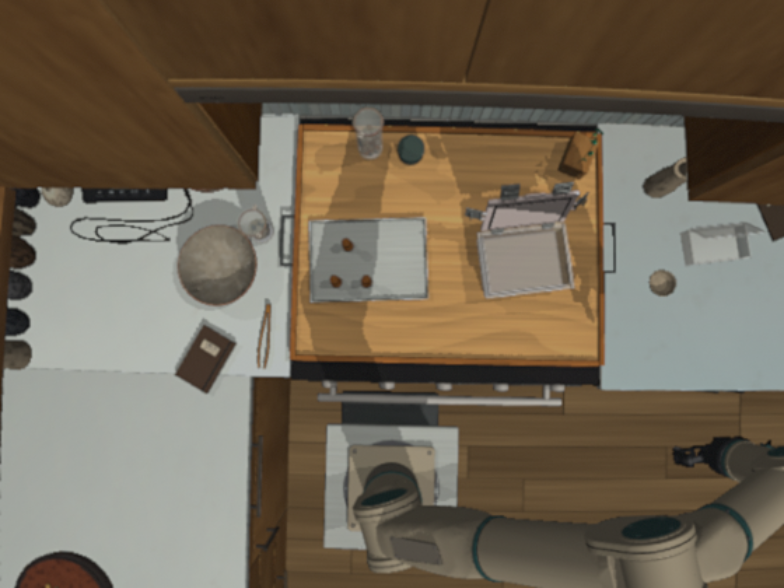

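The scene picture shows three stamps on the tray at about (307,320), (353,329) and (324,346), with the box at (457,250) and its lid up. In the top picture the stamps are at (347,244), (335,281) and (366,281), and the box is at (525,262), turned slightly.

```bash
cat > m.py <<'E'
from h import *
a=get_image("scene");b=get_image("top");cs,ct=cam("scene"),cam("top")
def blobs(im,x0,y0,x1,y1):
    hsv=cv2.cvtColor(im,cv2.COLOR_BGR2HSV); m=((hsv[...,0]<13)&(hsv[...,1]>120)&(hsv[...,2]<170)).astype(np.uint8)
    k=np.zeros_like(m);k[y0:y1,x0:x1]=m[y0:y1,x0:x1]
    n,l,s,c=cv2.connectedComponentsWithStats(k); return [(s[i].tolist(),c[i].round(1).tolist(),(l==i)) for i in range(1,n) if s[i][4]>15]
print("top");
for s,c,_ in blobs(b,220,155,308,215): print(s,c,onz(ct,c,55).round())
print("scene")
for s,c,m in blobs(a,180,200,300,272):
    ys,xs=np.nonzero(m); u=[xs[ys<=ys.min()+1].mean(),ys.min()]; v=[xs[ys>=ys.max()-1].mean(),ys.max()]
    print(s,c,"bottom->z24",onz(cs,v,24).round(),"top->z85",onz(cs,u,84).round())
w=cv2.resize(b[125:225,325:435],None,fx=5.4,fy=5.4,interpolation=cv2.INTER_CUBIC);cv2.imwrite("pics/boxtop.png",w)
w=cv2.resize(a[95:215,265:375],None,fx=4.9,fy=4.9,interpolation=cv2.INTER_CUBIC);cv2.imwrite("pics/boxscene.png",w)
E
python3 m.py
```

```text
top
scene
```

View pics/boxtop.png

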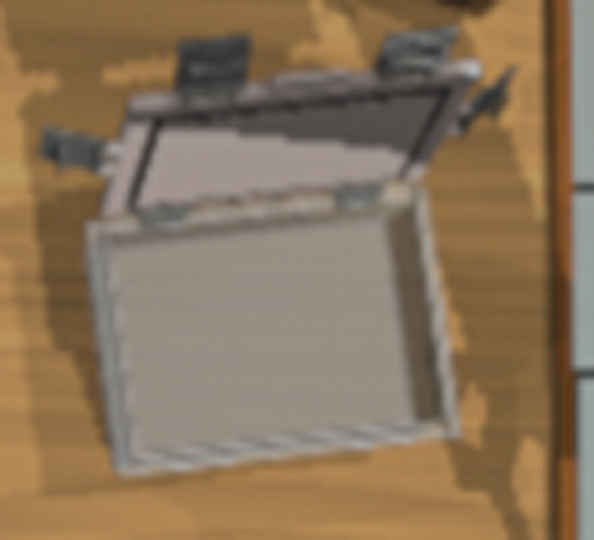

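View pics/boxscene.png

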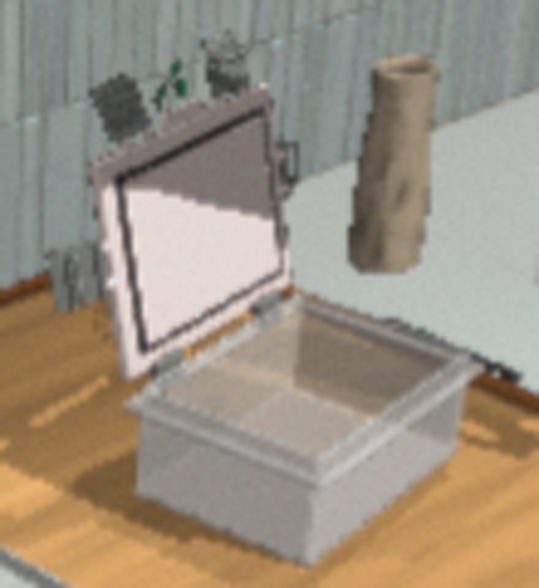

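The top crop shows the flange's outer corners at FL (122,472), FR (458,435) and BL (90,222). The scene crop shows them at FL (318,475), FR (478,365) and BL (130,400). I'll triangulate these corners and fix the stamp mask.

```bash
cat > m2.py <<'E'
from h import *
a=get_image("scene");b=get_image("top");cs,ct=cam("scene"),cam("top")
T={"FL":(122,472),"FR":(458,435),"BL":(90,222)};S={"FL":(318,475),"FR":(478,365),"BL":(130,400)}
for k in T:
    u=np.array(T[k])/5.4+[325,125]-.4; v=np.array(S[k])/4.9+[265,95]-.4
    p,e=tri(cs,v,ct,u);print(k,p.round(),round(e,1),"top@91",onz(ct,u,91).round(1),"scene@91",onz(cs,v,91).round(1))
u=np.array((415,182))/5.4+[325,125]-.4;print("BR@91",onz(ct,u,91).round(1))
for im,p in((b,(347,244)),(b,(335,281)),(b,(366,281)),(a,(324,346)),(a,(307,320))):
    x,y=int(p[0]/1.4),int(p[1]/1.4);print(cv2.cvtColor(im,cv2.COLOR_BGR2HSV)[y-1:y+2,x].tolist())
def blobs(im,x0,y0,x1,y1):
    h=cv2.cvtColor(im,cv2.COLOR_BGR2HSV)[y0:y1,x0:x1]; m=((h[...,1]>110)&(h[...,0]<25)).astype(np.uint8)
    n,l,s,c=cv2.connectedComponentsWithStats(m); return [(s[i].tolist(),c[i]+[x0,y0],np.argwhere(l==i)[:,::-1]+[x0,y0]) for i in range(1,n) if s[i][4]>15]
for s,c,_ in blobs(b,225,160,302,212): print("top",s,c.round(1),onz(ct,c,60).round())
for s,c,m in blobs(a,195,214,278,262):
    y=m[:,1];u=m[y<=y.min()+1].mean(0);v=m[y>=y.max()-1].mean(0)
    print("scene",s,c.round(1),"bot@24",onz(cs,v,24).round(),"top@85",onz(cs,u,84).round())
E
python3 m2.py
```

```text
FL [ 461. -211.   94.] 2.8 top@91 [ 459.9 -212.1   91. ] scene@91 [ 465.3 -214.4   91. ]
FR [ 489. -416.   89.] 4.6 top@91 [ 486.8 -416.7   91. ] scene@91 [ 488.1 -410.6   91. ]
BL [ 610. -192.   91.] 2.3 top@91 [ 611.1 -191.5   91. ] scene@91 [ 609.4 -193.1   91. ]
BR@91 [ 641.2 -391.    91. ]
[[14, 176, 94], [14, 177, 91], [14, 181, 83]]
[[14, 181, 93], [14, 178, 93], [14, 175, 89]]
[[14, 177, 95], [15, 183, 92], [14, 176, 84]]
[[13, 178, 73], [13, 185, 77], [14, 175, 83]]
[[13, 187, 75], [14, 181, 79], [15, 198, 80]]
top [20, 11, 7, 8, 44] [247.8 174.5] [580. 114.  60.]
top [11, 37, 8, 8, 44] [239.3 200.5] [492. 140.  60.]
top [34, 37, 6, 8, 41] [261.4 200.6] [494.  67.  60.]
scene [0, 0, 29, 24, 336] [209.6 221.8] bot@24 [578. 121.  24.] top@85 [615. 130.  84.]
scene [53, 11, 9, 21, 121] [252.  235.8] bot@24 [490.  75.  24.] top@85 [494.  72.  84.]
scene [32, 22, 10, 22, 140] [231. 247.] bot@24 [488. 150.  24.] top@85 [493. 144.  84.]
scene [53, 29, 30, 19, 306] [267.1 254.9] bot@24 [420.  98.  24.] top@85 [395.  75.  84.]
scene [0, 38, 12, 10, 66] [198.8 258.1] bot@24 [528. 220.  24.] top@85 [500. 248.  84.]
```

```bash
python3 -m inch '[[[4,-2,0,1],[8,-4,0,2],[12,-6,0,3],[16,-8,0,4],[20,-10,0,5.3],[23,-11,0,5.3],[23,-11,0,5.3],[23,-11,0,5.3]]]' 5; python3 -c "
from h import *
s=st()"
```

```text
clock: 0.97
eef_pos: [349.3, -471.8, 231.4]
tool_rot: [-3.141, -0.002, 0.141]
force: [0.8, -0.7, -0.5]
width: 49.8
gripper_force: 0.0
{'clock': 0.967, 'eef_pos': [349.251, -471.823, 231.398], 'tool_rot': [-3.141, -0.002, 0.141], 'force': [0.79, -0.732, -0.456], 'width': 49.789, 'qpos': [0.85, 0.537, 0.057, 1.701, -0.04, 0.905, -0.505]}
```

```bash
cat >> h.py <<'E'
def go(P,yaw=None):
    s=sensors.read_state();R=cv2.Rodrigues(np.eye(3))[0]
    from scipy.spatial.transform import Rotation as Ro
    A=Ro.from_euler("xyz",s["tool_rot"]).as_matrix();d=A.T@(np.array(P,float)-s["eef_pos"])
    print("P",P,"row cm",(d/10).round(2),"turn",None if yaw is None else np.degrees(s["tool_rot"][2]-yaw).round(1))
C0=np.array([550,-303.]);Y0=0.133
def bx(x,y,z,C=None,Y=None):
    C=C0 if C is None else C;Y=Y0 if Y is None else Y
    return [C[0]+x*np.cos(Y)-y*np.sin(Y),C[1]+x*np.sin(Y)+y*np.cos(Y),z+20]
E
python3 -m inch '[[[1.8,-4,0,0.4],[3.5,-8,0,0.4],[5.2,-12,0,0.4],[7,-16,0,0.4],[8.7,-20,0,0.4],[10.4,-24,0,0.4],[11,-26,0,0.4],[11,-26,0,0.4]]]'
python3 -m inch '[[[1.8,-4,0,0],[3.5,-8,0,0],[5.2,-12,0,0],[7,-16,0,0],[8.7,-20,0,0],[10.4,-24,0,0],[11,-26,0,0],[11,-26,0,0]]]'
python3 - <<'E'
from h import *
s=st(); c=cam("wrist");print(np.round(-c[2].T@c[3]),c[2][2].round(2))
im=get_image("wrist");cv2.imwrite("pics/w1.png",im)
go([495,69,105],Y0)
E
```

```text
clock: 1.63
eef_pos: [420.6, -196.6, 231.4]
tool_rot: [-3.138, -0.001, 0.134]
force: [0.0, 0.4, -0.6]
width: 50.1
gripper_force: 0.0
clock: 2.3
eef_pos: [497.8, 75.9, 231.5]
tool_rot: [-3.138, -0.003, 0.134]
force: [0.8, 0.3, 0.3]
width: 49.8
gripper_force: 0.0
{'clock': 2.3, 'eef_pos': [497.77, 75.898, 231.473], 'tool_rot': [-3.138, -0.003, 0.134], 'force': [0.819, 0.253, 0.277], 'width': 49.803, 'qpos': [-0.196, 0.418, -0.011, 1.921, 0.002, 0.799, -1.644]}
[577.  86. 373.] [-0.31 -0.04 -0.95]
P [495, 69, 105] row cm [-0.23  0.25 12.62] turn -0.1
```

View pics/w1.png

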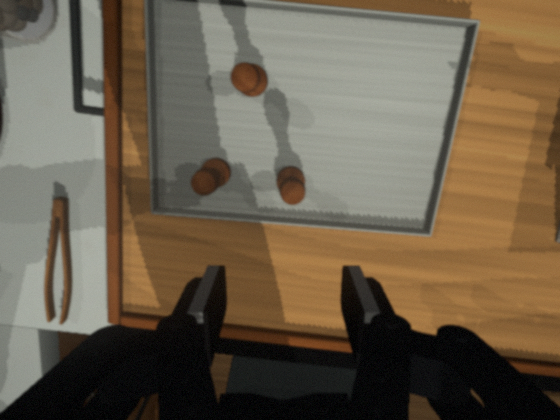

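The wrist picture shows three upright stamps. Their knob tops are at about (291,192), (204,182) and (246,78), and their feet are at (290,173), (217,170) and (254,80).

```bash
python3 - <<'E'
from h import *
c=cam("wrist");ct=cam("top")
for k,f,t in(((291,192),(290,173),(261.4,200.6)),((204,182),(217,170),(239.3,200.5)),((246,78),(254,80),(247.8,174.5))):
    p,e=tri(c,k,ct,t);print("tri",p.round(),round(e,1),"knob@80",onz(c,k,80).round(),"foot@28",onz(c,f,28).round())
go([494,69,105]);go([494,69,42])
E
```

```text
tri [493.  66.  70.] 2.6 knob@80 [496.  65.  80.] foot@28 [501.  65.  28.]
tri [492. 140.  68.] 0.5 knob@80 [495. 138.  80.] foot@28 [494. 136.  28.]
tri [581. 115.  50.] 1.0 knob@80 [581. 111.  80.] foot@28 [581. 109.  28.]
P [494, 69, 105] row cm [-0.33  0.24 12.62] turn None
P [494, 69, 42] row cm [-0.33  0.25 18.92] turn None
```

```bash
python3 -m inch '[[[-0.2,0.4,4,0],[-0.2,0.4,8,0],[-0.2,0.4,12,0],[-0.2,0.4,15,0],[-0.2,0.4,17,0],[-0.2,0.4,18.9,0],[-0.2,0.4,18.9,0],[-0.2,0.4,18.9,0]]]'
python3 -m inch '[[[0,0,0,0],[0,0,0,0],[0,0,0,0],[0,0,0,0],[0,0,0,0],[0,0,0,0]]]' 0
python3 -m inch '[[[0,0,-3,0],[0,0,-6,0],[0,0,-10,0],[0,0,-13,0],[0,0,-13,0]]]'
python3 -c "
from h import *
go(bx(-38,-55,172),Y0);go(bx(-38,-55,100),Y0)"
```

```text
clock: 3.02
eef_pos: [494.0, 62.5, 41.9]
tool_rot: [3.14, 0.002, 0.123]
force: [-0.4, -0.9, -0.4]
width: 50.1
gripper_force: 0.0
clock: 3.52
eef_pos: [495.8, 64.4, 44.0]
tool_rot: [3.141, -0.003, 0.126]
force: [0.0, -1.4, 6.9]
width: 22.9
gripper_force: 58.3
clock: 3.93
eef_pos: [498.4, 65.6, 178.8]
tool_rot: [-3.141, -0.012, 0.126]
force: [-0.2, 0.0, -0.7]
width: 22.8
gripper_force: 58.6
P [np.float64(519.6290490925944), np.float64(-362.553382279934), 192] row cm [-3.27 42.74 -1.39] turn -0.4
P [np.float64(519.6290490925944), np.float64(-362.553382279934), 120] row cm [-3.36 42.75  5.81] turn -0.4
```

```bash
python3 -m inch '[[[-0.2,3,0,0],[-0.5,6.5,0,0],[-0.8,10,0,0],[-1,13.5,0,0],[-1.3,17,0,0],[-1.6,20,0,0],[-1.6,22,0,0],[-1.6,22,0,0]]]'
python3 -m inch '[[[-0.2,3,0,0],[-0.5,6.5,0,0],[-0.8,10,0,0],[-1,13.5,0,0],[-1.3,17,0,0],[-1.5,20,0,0],[-1.5,20.7,0,0],[-1.5,20.7,0,0]]]'
python3 - <<'E'
from h import *
st();cv2.imwrite("pics/w2.png",get_image("wrist"));go(bx(-38,-55,50),Y0);go(bx(-38,-55,27),Y0)
E
```

```text
clock: 4.6
eef_pos: [506.1, -161.5, 173.0]
tool_rot: [3.138, -0.001, 0.119]
force: [0.4, -0.6, -0.3]
width: 22.3
gripper_force: 58.6
clock: 5.27
eef_pos: [516.7, -365.3, 172.4]
tool_rot: [3.14, -0.0, 0.122]
force: [0.7, -0.1, 0.9]
width: 22.5
gripper_force: 58.6
{'clock': 5.267, 'eef_pos': [516.68, -365.313, 172.441], 'tool_rot': [3.14, -0.0, 0.122], 'force': [0.689, -0.067, 0.866], 'width': 22.473, 'qpos': [0.59, 0.666, -0.033, 1.628, 0.029, 0.846, -0.903]}
P [np.float64(519.6290490925944), np.float64(-362.553382279934), 70] row cm [ 0.24  0.05 10.23] turn -0.5
P [np.float64(519.6290490925944), np.float64(-362.553382279934), 47] row cm [ 0.23  0.05 12.53] turn -0.5
```

View pics/w2.png

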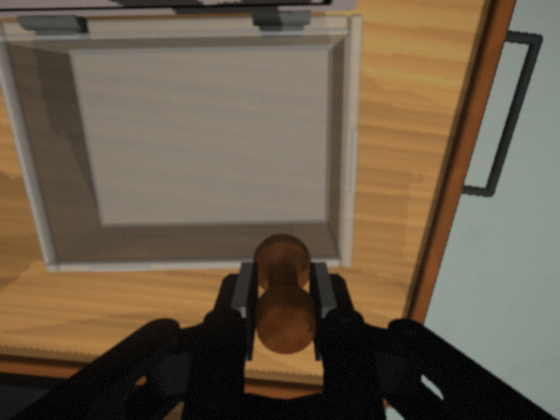

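The wrist picture shows the open box, with outer rim corners at FL (47,270), FR (352,265) and BR (362,16). The stamp is held upright.

```bash
python3 - <<'E'
from h import *
c=cam("wrist")
P=[onz(c,u,91)[:2] for u in((47,270),(352,265),(362,16))];print(np.round(P))
y=P[0]-P[1];x=P[2]-P[1];print(np.linalg.norm(y),np.linalg.norm(x),"yaw",np.arctan2(-y[0],y[1]),np.arctan2(x[1],x[0]),"C",(P[0]+P[2])/2)
go(bx(-38,-55,27),Y0)
E
```

```text
[[ 459. -206.]
 [ 489. -414.]
 [ 640. -391.]]
209.17564792391903 152.39511114524396 yaw 0.14317153723711623 0.1482493718986172 C [ 549.71793214 -298.74232282]
P [np.float64(519.6290490925944), np.float64(-362.553382279934), 47] row cm [ 0.23  0.05 12.53] turn -0.5
```

```bash
sed -i 's/C0=np.array(\[550,-303.\]);Y0=0.133/C0=np.array([550,-301.]);Y0=0.138/' h.py
python3 -m inch '[[[0.2,0,3,0],[0.2,0,6,0],[0.2,0,9,0],[0.2,0,11,0],[0.2,0,12.3,0],[0.2,0,12.3,0],[0.2,0,12.3,0]]]'
python3 -m inch '[[[0,0,0,0],[0,0,0,0],[0,0,0,0]]]' 3.8
python3 -m inch '[[[0,0,-3,0],[0,0,-6,0],[0,0,-10,0],[0,0,-14,0],[0,0,-16,0],[0,0,-16,0]]]'
python3 m2.py | grep -v '\[\['; python3 - <<'E'
from h import *
st();go([493,139,210],Y0)
E
```

```text
clock: 5.9
eef_pos: [519.1, -354.2, 48.0]
tool_rot: [-3.132, 0.003, 0.131]
force: [-2.8, 7.7, -0.0]
width: 22.5
gripper_force: 68.3
clock: 6.15
eef_pos: [518.8, -347.6, 48.2]
tool_rot: [-3.123, 0.005, 0.134]
force: [-4.2, 20.8, 3.8]
width: 37.6
gripper_force: 0.0
clock: 6.65
eef_pos: [523.3, -361.5, 216.0]
tool_rot: [3.136, -0.009, 0.129]
force: [1.6, -0.5, 0.6]
width: 38.2
gripper_force: 0.0
FL [ 461. -211.   94.] 2.8 top@91 [ 459.9 -212.1   91. ] scene@91 [ 465.3 -214.4   91. ]
FR [ 489. -416.   89.] 4.6 top@91 [ 486.8 -416.7   91. ] scene@91 [ 488.1 -410.6   91. ]
BL [ 610. -192.   91.] 2.3 top@91 [ 611.1 -191.5   91. ] scene@91 [ 609.4 -193.1   91. ]
BR@91 [ 641.2 -391.    91. ]
top [20, 11, 7, 8, 44] [247.8 174.5] [580. 114.  60.]
top [11, 37, 8, 8, 45] [239.2 200.5] [492. 140.  60.]
scene [0, 0, 29, 24, 331] [209.4 221.7] bot@24 [578. 121.  24.] top@85 [616. 130.  84.]
scene [32, 22, 10, 22, 137] [231.  247.2] bot@24 [488. 149.  24.] top@85 [493. 144.  84.]
scene [53, 29, 30, 19, 306] [267.1 254.9] bot@24 [420.  98.  24.] top@85 [395.  75.  84.]
scene [0, 38, 13, 10, 66] [198.9 258.1] bot@24 [527. 220.  24.] top@85 [500. 248.  84.]
{'clock': 6.75, 'eef_pos': [520.413, -360.24, 210.647], 'tool_rot': [3.141, -0.002, 0.129], 'force': [-0.503, 0.646, -0.508], 'width': 38.273, 'qpos': [0.584, 0.623, -0.037, 1.592, 0.026, 0.925, -0.903]}
P [493, 139, 210] row cm [  3.69 -49.86   0.05] turn -0.5
```

```bash
python3 -m inch '[[[0.3,-4,0,-0.5],[0.6,-8,0,-0.5],[0.9,-12,0,-0.5],[1.2,-16,0,-0.5],[1.5,-20,0,-0.5],[1.8,-24,0,-0.5],[2,-27,0,-0.5],[2,-27,0,-0.5]]]' 5
python3 -m inch '[[[0.3,-4,0,0],[0.6,-8,0,0],[0.9,-12,0,0],[1.2,-16,0,0],[1.5,-20,0,0],[1.7,-22.9,0,0],[1.7,-22.9,0,0],[1.7,-22.9,0,0]]]'
python3 - <<'E'
from h import *
c=cam("wrist");im=get_image("wrist");s=st()
h=cv2.cvtColor(im,cv2.COLOR_BGR2HSV);m=((h[...,1]>150)&(h[...,0]<14)).astype(np.uint8)
n,l,q,cc=cv2.connectedComponentsWithStats(m)
for i in range(1,n):
    if 200<q[i][4]<4000: print(q[i].tolist(),cc[i].round(),onz(c,cc[i],55).round())
go([493,139.5,42],Y0)
E
```

```text
clock: 7.42
eef_pos: [503.3, -82.2, 207.8]
tool_rot: [-3.135, 0.004, 0.147]
force: [-0.8, 1.4, 0.6]
width: 49.9
gripper_force: 0.0
clock: 8.08
eef_pos: [489.4, 139.8, 207.9]
tool_rot: [-3.141, 0.003, 0.141]
force: [-0.4, -0.5, 0.1]
width: 50.1
gripper_force: 0.0
{'clock': 8.133, 'eef_pos': [489.837, 137.591, 208.048], 'tool_rot': [3.141, 0.003, 0.137], 'force': [0.705, 0.019, -0.298], 'width': 50.294, 'qpos': [-0.292, 0.46, -0.052, 1.929, 0.034, 0.756, -1.798]}
[315, 60, 30, 34, 645] [331.  76.] [583. 116.  55.]
[268, 178, 20, 23, 233] [277. 189.] [489. 145.  55.]
[217, 327, 138, 34, 1793] [287. 344.] [334. 114.  55.]
[513, 363, 47, 22, 526] [539. 374.] [ 334. -143.   55.]
P [493, 139.5, 42] row cm [ 0.39 -0.16 16.6 ] turn -0.0
```

```bash
python3 -m inch '[[[0.3,-0.2,4,0],[0.3,-0.2,8,0],[0.3,-0.2,12,0],[0.3,-0.2,15,0],[0.3,-0.2,16.6,0],[0.3,-0.2,16.6,0],[0.3,-0.2,16.6,0]]]'
python3 -m inch '[[[0,0,0,0],[0,0,0,0],[0,0,0,0],[0,0,0,0],[0,0,0,0],[0,0,0,0]]]' 0
python3 -m inch '[[[0,0,-3,0],[0,0,-6,0],[0,0,-10,0],[0,0,-13,0],[0,0,-14,0],[0,0,-14,0]]]'
python3 -c "
from h import *
go(bx(-38,42,172),Y0)"
```

```text
clock: 8.72
eef_pos: [493.2, 137.9, 42.5]
tool_rot: [3.14, 0.003, 0.133]
force: [0.8, 0.4, 0.1]
width: 50.3
gripper_force: 0.0
clock: 9.22
eef_pos: [495.2, 139.7, 45.0]
tool_rot: [-3.142, -0.003, 0.135]
force: [0.6, -1.0, 6.6]
width: 22.7
gripper_force: 57.9
clock: 9.72
eef_pos: [496.0, 140.4, 186.6]
tool_rot: [-3.14, -0.007, 0.135]
force: [0.5, -0.6, -0.7]
width: 22.4
gripper_force: 58.1
P [np.float64(506.58364112545723), np.float64(-264.62666110903604), 192] row cm [-4.39 40.27 -0.62] turn -0.2
```

```bash
python3 -m inch '[[[-0.3,3,0,0],[-0.7,6.5,0,0],[-1.1,10,0,0],[-1.5,13.5,0,0],[-1.9,17,0,0],[-2.2,20,0,0],[-2.2,20,0,0],[-2.2,20,0,0]]]'
python3 -m inch '[[[-0.3,3,0,0],[-0.7,6.5,0,0],[-1.1,10,0,0],[-1.5,13.5,0,0],[-1.9,17,0,0],[-2.2,20,0,0],[-2.2,20.2,0,0],[-2.2,20.2,0,0]]]'
python3 - <<'E'
from h import *
st();cv2.imwrite("pics/w3.png",get_image("wrist"));go(bx(-38,42,33),Y0)
E
```

```text
clock: 10.38
eef_pos: [497.8, -63.5, 181.8]
tool_rot: [-3.142, 0.003, 0.13]
force: [0.2, -0.2, -0.4]
width: 22.7
gripper_force: 58.1
clock: 11.05
eef_pos: [504.1, -265.1, 182.0]
tool_rot: [-3.141, 0.001, 0.133]
force: [0.6, -0.0, -0.9]
width: 22.4
gripper_force: 58.1
{'clock': 11.05, 'eef_pos': [504.058, -265.091, 181.974], 'tool_rot': [-3.141, 0.001, 0.133], 'force': [0.612, -0.031, -0.893], 'width': 22.369, 'qpos': [0.479, 0.573, -0.067, 1.796, 0.052, 0.775, -1.053]}
P [np.float64(506.58364112545723), np.float64(-264.62666110903604), 53] row cm [ 0.21  0.23 12.91] turn -0.1
```

View pics/w3.png

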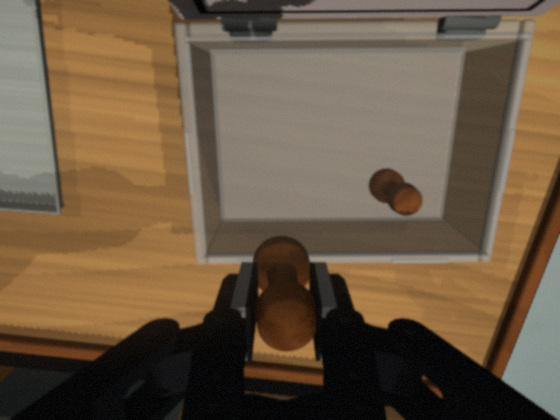

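The picture shows stamp 1 standing in the box with its base near (385,183) and its knob near (405,198). Stamp 2 is held over the left front.

```bash
python3 -m inch '[[[0.2,0.1,3,0],[0.2,0.1,6,0],[0.2,0.1,9,0],[0.2,0.1,11.5,0],[0.2,0.1,12.9,0],[0.2,0.1,12.9,0],[0.2,0.1,12.9,0]]]'
python3 -m inch '[[[0,0,0,0],[0,0,0,0],[0,0,0,0]]]' 4
python3 -m inch '[[[0,0,-3,0],[0,0,-6,0],[0,0,-10,0],[0,0,-14,0],[0,0,-15,0],[0,0,-15,0]]]'
python3 m2.py | grep -E 'top \[|scene \['; python3 - <<'E'
from h import *
st();go([581,114,210],Y0)
E
```

```text
clock: 11.68
eef_pos: [506.7, -262.3, 53.6]
tool_rot: [-3.139, 0.001, 0.138]
force: [0.4, 0.8, 0.6]
width: 22.5
gripper_force: 59.5
clock: 11.93
eef_pos: [507.7, -265.2, 55.7]
tool_rot: [3.14, -0.002, 0.136]
force: [-0.4, -0.2, -0.1]
width: 40.0
gripper_force: 0.0
clock: 12.43
eef_pos: [509.2, -266.5, 209.2]
tool_rot: [3.136, -0.008, 0.135]
force: [-0.5, -0.1, -0.6]
width: 40.1
gripper_force: 0.0
top [20, 11, 7, 8, 44] [247.8 174.5] [580. 114.  60.]
scene [0, 0, 29, 24, 331] [209.3 221.8] bot@24 [578. 121.  24.] top@85 [616. 130.  84.]
scene [53, 29, 30, 19, 305] [267.1 255. ] bot@24 [420.  98.  24.] top@85 [395.  75.  84.]
scene [0, 38, 13, 10, 67] [198.9 258.1] bot@24 [527. 220.  24.] top@85 [500. 248.  84.]
{'clock': 12.533, 'eef_pos': [506.531, -265.221, 204.856], 'tool_rot': [3.141, -0.001, 0.135], 'force': [0.324, -0.345, -0.328], 'width': 40.135, 'qpos': [0.48, 0.546, -0.071, 1.77, 0.05, 0.826, -1.051]}
P [581, 114, 210] row cm [ 12.48 -36.58  -0.53] turn -0.2
```

```bash
python3 -m inch '[[[1.2,-3.6,0,0],[2.4,-7.2,0,0],[3.6,-10.8,0,0],[4.8,-14.4,0,0],[5.8,-17.5,0,0],[6.5,-19,0,0],[6.5,-19,0,0]]]' 5
python3 -m inch '[[[1.2,-3.6,0,0],[2.4,-7.2,0,0],[3.6,-10.8,0,0],[4.8,-14.4,0,0],[5.8,-17,0,0],[6,-17.6,0,0],[6,-17.6,0,0]]]'
python3 - <<'E'
from h import *
c=cam("wrist");im=get_image("wrist");s=st()
h=cv2.cvtColor(im,cv2.COLOR_BGR2HSV);m=((h[...,1]>150)&(h[...,0]<14)).astype(np.uint8)
n,l,q,cc=cv2.connectedComponentsWithStats(m)
for i in range(1,n):
    if 200<q[i][4]<4000: print(q[i].tolist(),cc[i].round(),onz(c,cc[i],55).round())
go([581,114,42],Y0)
E
```

```text
clock: 13.12
eef_pos: [545.4, -62.0, 202.5]
tool_rot: [-3.138, 0.002, 0.143]
force: [0.2, 0.4, 0.2]
width: 50.0
gripper_force: 0.0
clock: 13.7
eef_pos: [580.5, 116.3, 202.6]
tool_rot: [-3.141, 0.003, 0.139]
force: [-0.4, 0.3, 0.3]
width: 49.9
gripper_force: 0.0
{'clock': 13.75, 'eef_pos': [580.385, 113.456, 202.775], 'tool_rot': [3.14, 0.003, 0.136], 'force': [-0.077, -0.975, 0.267], 'width': 49.741, 'qpos': [-0.199, 0.577, -0.065, 1.714, 0.048, 0.855, -1.721]}
[271, 187, 21, 21, 252] [281. 198.] [574. 117.  55.]
[138, 394, 23, 15, 221] [150. 401.] [341. 220.  55.]
P [581, 114, 42] row cm [ 0.12 -0.07 16.08] turn -0.1
```

```bash
python3 -m inch '[[[0,0,4,0],[0,0,8,0],[0,0,12,0],[0,0,15,0],[0,0,16,0],[0,0,16,0],[0,0,16,0]]]'
python3 -m inch '[[[0,0,0,0],[0,0,0,0],[0,0,0,0],[0,0,0,0],[0,0,0,0],[0,0,0,0]]]' 0
python3 -m inch '[[[0,0,-3,0],[0,0,-6,0],[0,0,-10,0],[0,0,-14,0],[0,0,-16,0],[0,0,-16,0]]]'
python3 -c "
from h import *
go(bx(-10,0,190),Y0)"
```

```text
clock: 14.33
eef_pos: [581.6, 112.5, 44.8]
tool_rot: [3.141, 0.0, 0.133]
force: [0.7, 1.2, -0.1]
width: 49.7
gripper_force: 0.0
clock: 14.83
eef_pos: [582.9, 114.4, 46.7]
tool_rot: [3.142, -0.004, 0.135]
force: [-0.9, -0.2, 7.2]
width: 22.4
gripper_force: 58.2
clock: 15.33
eef_pos: [584.9, 115.1, 211.2]
tool_rot: [-3.141, -0.012, 0.135]
force: [0.4, -0.1, -0.6]
width: 22.2
gripper_force: 58.5
P [np.float64(540.0950689817546), np.float64(-302.3756240488596), 210] row cm [-10.06  40.77  -0.05] turn -0.2
```

```bash
python3 -m inch '[[[-0.8,3,0,-6],[-1.6,6,0,-12],[-2.4,9.5,0,-18],[-3.2,13,0,-24],[-4,16,0,-30],[-4.8,19,0,-36],[-5.5,22,0,-40],[-5.5,22,0,-40]]]'
python3 -m inch '[[[0,0,0,-7],[0,0,0,-14],[0,0,0,-21],[0,0,0,-28],[0,0,0,-35],[0,0,0,-42],[0,0,0,-50],[0,0,0,-50]]]'
python3 -c "
from h import *
st();go(bx(-10,0,190),Y0+np.pi/2)"
```

```text
clock: 16.0
eef_pos: [554.5, -120.4, 204.1]
tool_rot: [3.139, 0.005, 0.825]
force: [-0.4, -1.8, -0.3]
width: 22.4
gripper_force: 58.5
clock: 16.67
eef_pos: [556.0, -111.1, 204.2]
tool_rot: [-3.141, -0.0, 1.709]
force: [-0.4, 0.3, 0.3]
width: 22.5
gripper_force: 58.5
{'clock': 16.667, 'eef_pos': [556.043, -111.079, 204.239], 'tool_rot': [-3.141, -0.0, 1.709], 'force': [-0.391, 0.263, 0.332], 'width': 22.496, 'qpos': [0.48, 0.584, -0.514, 1.774, 0.36, 0.878, -0.058]}
P [np.float64(540.0950689817546), np.float64(-302.3756240488596), 210] row cm [-18.73  -4.22  -0.58] turn 0.0
```

```bash
python3 -m inch '[[[-3,-0.7,0,0],[-6.5,-1.4,0,0],[-10,-2.1,0,0],[-13,-2.8,0,0],[-16,-3.5,0,0],[-18.7,-4.2,0,0],[-18.7,-4.2,0,0],[-18.7,-4.2,0,0]]]'
python3 - <<'E'
from h import *
st();cv2.imwrite("pics/w4.png",get_image("wrist"));go(bx(-10,0,36),Y0+np.pi/2)
E
```

```text
clock: 17.33
eef_pos: [538.9, -304.2, 203.9]
tool_rot: [-3.141, 0.001, 1.699]
force: [-0.3, 1.6, -0.6]
width: 22.2
gripper_force: 58.5
{'clock': 17.333, 'eef_pos': [538.859, -304.243, 203.892], 'tool_rot': [-3.141, 0.001, 1.699], 'force': [-0.265, 1.577, -0.59], 'width': 22.248, 'qpos': [0.774, 0.655, -0.507, 1.629, 0.372, 0.955, 0.266]}
P [np.float64(540.0950689817546), np.float64(-302.3756240488596), 56] row cm [-0.06  0.04 14.81] turn -0.4
```

View pics/w4.png

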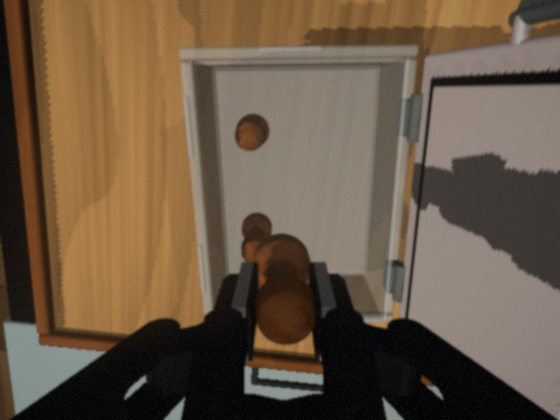

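The picture shows both placed stamps upright at about (252,130) and (257,228), with the third in the gripper. I'll check the clearance.

```bash
python3 - <<'E'
from h import *
c=cam("wrist")
for u,z in(((252,130),60),((257,226),28)):
    p=onz(c,u,z);d=p[:2]-C0;print(p.round(),"box",np.round([d[0]*np.cos(Y0)+d[1]*np.sin(Y0),-d[0]*np.sin(Y0)+d[1]*np.cos(Y0)]))
go(bx(-10,0,36),Y0+np.pi/2);go(bx(-8,3,36),Y0+np.pi/2)
E
```

```text
[ 508. -255.   60.] box [-35.  51.]
[ 520. -346.   28.] box [-36. -41.]
P [np.float64(540.0950689817546), np.float64(-302.3756240488596), 56] row cm [-0.06  0.04 14.81] turn -0.4
P [np.float64(541.6633679707458), np.float64(-299.1290199336141), 56] row cm [ 0.24  0.24 14.81] turn -0.4
```

```bash
python3 -m inch '[[[0.2,0.2,3,0],[0.2,0.2,6,0],[0.2,0.2,9,0],[0.2,0.2,12,0],[0.2,0.2,14.7,0],[0.2,0.2,14.7,0],[0.2,0.2,14.7,0]]]'
python3 -m inch '[[[0,0,0,0],[0,0,0,0],[0,0,0,0]]]' 4
python3 -m inch '[[[0,0,-3,0],[0,0,-6,0],[0,0,-10,0],[0,0,-14,0],[0,0,-18,0],[0,0,-22,0],[0,0,-26,0],[0,0,-26,0]]]'
python3 - <<'E'
from h import *
st();a=get_image("scene");b=get_image("top");cs,ct=cam("scene"),cam("top")
for t,s in(((130,103),(95,180)),((475,66),(268,92))):
    u=np.array(t)/5.4+[325,125]-.4; v=np.array(s)/4.9+[265,95]-.4
    p,e=tri(cs,v,ct,u);d=p[:2]-C0;print(p.round(),round(e,1),"box",np.round([d[0]*np.cos(Y0)+d[1]*np.sin(Y0),-d[0]*np.sin(Y0)+d[1]*np.cos(Y0),p[2]-20]))
cv2.imwrite("pics/t5.png",np.hstack([cv2.resize(b[100:230,300:440],(480,446)),cv2.resize(get_image("wrist")[:,80:],(320,280))[:,:].repeat(1,0) if 0 else np.zeros((446,1,3),np.uint8)]))
cv2.imwrite("pics/w5.png",get_image("wrist"))
E
```

```text
clock: 17.97
eef_pos: [541.4, -297.5, 56.7]
tool_rot: [-3.14, -0.002, 1.707]
force: [0.6, -0.2, -0.0]
width: 22.5
gripper_force: 58.5
clock: 18.22
eef_pos: [543.1, -300.1, 59.5]
tool_rot: [3.138, 0.002, 1.706]
force: [0.4, 0.5, 0.8]
width: 39.8
gripper_force: 0.0
clock: 18.88
eef_pos: [546.0, -300.6, 327.8]
tool_rot: [3.127, 0.009, 1.705]
force: [2.2, -0.4, -0.0]
width: 39.9
gripper_force: 0.0
{'clock': 18.883, 'eef_pos': [546.017, -300.648, 327.819], 'tool_rot': [3.127, 0.009, 1.705], 'force': [2.206, -0.358, -0.035], 'width': 39.893, 'qpos': [0.793, 0.541, -0.558, 1.471, 0.3, 1.197, 0.328]}
[ 652. -193.  232.] 2.1 box [116.  93. 212.]
[ 677. -385.  238.] 3.1 box [ 114. -101.  218.]
```

View pics/w5.png

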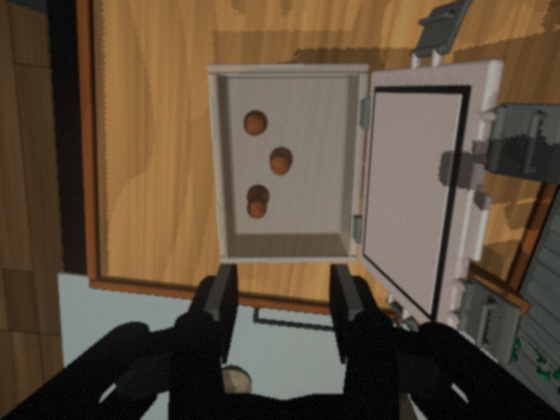

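The picture shows all three stamps standing in the box at (255,122), (281,160) and (257,200). The lid leans back with its clips sticking up, and there is a plant pot behind the right clip. I'll check clearances behind the lid.

```bash
python3 - <<'E'
from h import *
ct=cam("top");cs=cam("scene")
for n,u,z in(("pot",(577,155),60),("pot top",(598,130),130),("cab edge",(525,88),600),("cab edge",(525,88),450),("wall base",(525,122),0)): print(n,onz(ct,np.array(u)/1.4,z).round())
for z in(80,150): print("scene plant",onz(cs,np.array((175,80))/4.9+[265,95],z).round())
for P in((60,0,300),(152,0,300),(152,0,202)): go(bx(*P),Y0+np.pi/2)
E
```

```text
pot [ 814. -439.   60.]
pot top [ 855. -469.  130.]
cab edge [ 751. -192.  600.]
cab edge [ 815. -225.  450.]
wall base [ 915. -324.    0.]
scene plant [1025. -673.   80.]
scene plant [ 895. -530.  150.]
P [np.float64(609.4295861094722), np.float64(-292.74625570684225), 320] row cm [-0.21  6.83 -0.14] turn -0.2
P [np.float64(700.5549514773295), np.float64(-280.09051445733365), 320] row cm [-0.18 16.03 -0.13] turn -0.2
P [np.float64(700.5549514773295), np.float64(-280.09051445733365), 222] row cm [-0.16 16.02  9.67] turn -0.2
```

```bash
python3 -m inch '[[[-0.2,3,0.5,0],[-0.2,6,1,0],[-0.2,9,1.5,0],[-0.2,12,2,0],[-0.2,14.5,2,0],[-0.2,16,2,0],[-0.2,16,2,0],[-0.2,16,2,0]]]' 0
python3 - <<'E'
from h import *
st();cv2.imwrite("pics/s6.png",cv2.resize(get_image("scene")[60:230,230:420],(760,580)));cv2.imwrite("pics/w6.png",get_image("wrist"))
for P in((152,0,202),(135,0,202)): go(bx(*P),Y0+np.pi/2)
E
```

```text
clock: 19.7
eef_pos: [699.9, -279.3, 294.9]
tool_rot: [-3.138, -0.002, 1.707]
force: [-0.3, 0.4, 0.5]
width: 0.0
gripper_force: 0.0
{'clock': 19.7, 'eef_pos': [699.941, -279.349, 294.871], 'tool_rot': [-3.138, -0.002, 1.707], 'force': [-0.318, 0.429, 0.532], 'width': 0.006, 'qpos': [0.562, 0.796, -0.51, 1.059, 0.363, 1.372, 0.249]}
P [np.float64(700.5549514773295), np.float64(-280.09051445733365), 222] row cm [0.06 0.18 7.44] turn -0.2
P [np.float64(683.7165687463123), np.float64(-282.42907534039506), 222] row cm [ 0.05 -1.52  7.45] turn -0.2
```

View pics/s6.png

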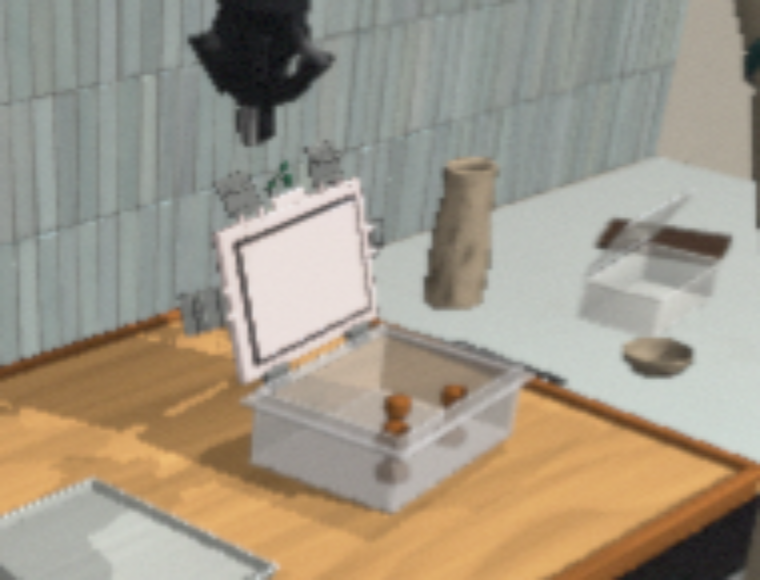

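The picture shows the lid leaning back with the closed fingers above and behind its middle. The front clips stick up either side of the gap. Next I go down behind the lid and pull it forward.

```bash
python3 -m inch '[[[0,0.2,2,0],[0,0.2,4,0],[0,0.2,6,0],[0,0.2,7.2,0],[0,0.2,7.2,0]]]'
python3 -m inch '[[[0,-1.2,0,0],[0,-2.4,0,0],[0,-3.6,0,0],[0,-4.8,0,0],[0,-6,0,0],[0,-7.2,0,0],[0,-8.4,0,0],[0,-8.4,0,0]]]'
python3 - <<'E'
from h import *
st()
for P in((66,0,205),(30,0,196),(-9,0,164),(-35,0,131),(-45,0,96)): go(bx(*P),Y0+np.pi/2)
E
```

```text
clock: 20.22
eef_pos: [699.5, -280.7, 222.2]
tool_rot: [-3.136, -0.002, 1.705]
force: [-0.3, -0.6, -0.7]
width: 0.3
gripper_force: 0.0
clock: 20.88
eef_pos: [617.4, -293.1, 227.2]
tool_rot: [-3.141, 0.002, 1.704]
force: [-0.8, -0.3, -0.1]
width: 0.1
gripper_force: 0.0
{'clock': 20.883, 'eef_pos': [617.424, -293.108, 227.245], 'tool_rot': [-3.141, 0.002, 1.704], 'force': [-0.844, -0.303, -0.138], 'width': 0.087, 'qpos': [0.679, 0.727, -0.516, 1.408, 0.378, 1.105, 0.234]}
P [np.float64(615.3725447204193), np.float64(-291.92088127752646), 225] row cm [ 0.15 -0.19  0.22] turn -0.3
P [np.float64(579.7147930547361), np.float64(-296.8731278534211), 216] row cm [ 0.13 -3.79  1.12] turn -0.3
P [np.float64(541.0855620835791), np.float64(-302.23806164397365), 184] row cm [ 0.12 -7.69  4.33] turn -0.3
P [np.float64(515.3327414361413), np.float64(-305.8146841710087), 151] row cm [  0.11 -10.29   7.63] turn -0.3
P [np.float64(505.4278104178959), np.float64(-307.1903082198683), 116] row cm [  0.11 -11.29  11.13] turn -0.3
```

```bash
python3 -m inch '[[[0.1,-1.2,0.4,0],[0.1,-2.4,0.8,0],[0.1,-3.8,1.2,0],[0.1,-4.8,2,0],[0.1,-5.8,2.8,0],[0.1,-6.8,3.6,0],[0.1,-7.7,4.4,0],[0.1,-7.7,4.4,0]]]'
python3 - <<'E'
from h import *
st();cv2.imwrite("pics/s7.png",np.hstack([cv2.resize(get_image("scene")[60:230,250:420],(400,400)),cv2.resize(get_image("top")[90:230,310:450],(400,400))]))
for P in((-9,0,164),(-35,0,131),(-45,0,96)): go(bx(*P),Y0+np.pi/2)
E
```

```text
clock: 21.55
eef_pos: [540.8, -301.6, 180.9]
tool_rot: [-3.139, 0.0, 1.704]
force: [-0.4, 0.6, 0.5]
width: -0.2
gripper_force: 0.0
{'clock': 21.55, 'eef_pos': [540.776, -301.61, 180.861], 'tool_rot': [-3.139, 0.0, 1.704], 'force': [-0.434, 0.627, 0.495], 'width': -0.243, 'qpos': [0.769, 0.685, -0.51, 1.648, 0.401, 0.917, 0.24]}
P [np.float64(541.0855620835791), np.float64(-302.23806164397365), 184] row cm [-0.09 -0.25 -0.19] turn -0.2
P [np.float64(515.3327414361413), np.float64(-305.8146841710087), 151] row cm [-0.09 -2.85  3.11] turn -0.2
P [np.float64(505.4278104178959), np.float64(-307.1903082198683), 116] row cm [-0.09 -3.85  6.61] turn -0.2
```

View pics/s7.png

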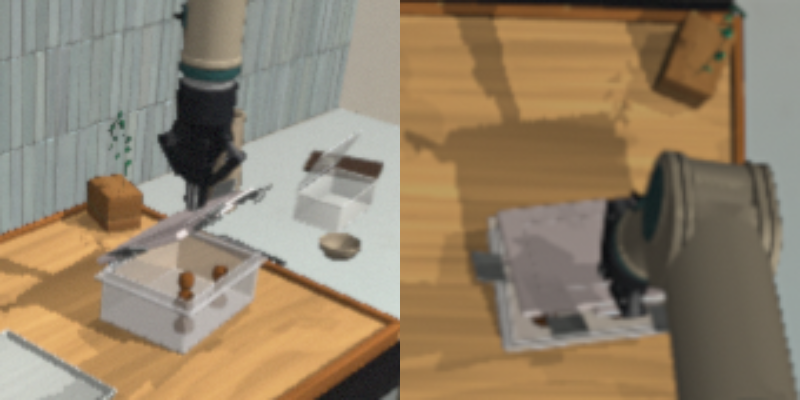

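The left half shows the lid partly closed at about 0.6 rad under the fingers, with the stamps inside. I'll keep lowering it.

```bash
python3 -m inch '[[[0,-0.8,0.9,0],[0,-1.6,1.8,0],[0,-2.4,2.7,0],[0,-2.9,3.6,0],[0,-3.3,4.5,0],[0,-3.7,5.4,0],[0,-3.9,6.2,0],[0,-3.9,6.2,0]]]'
python3 -m inch '[[[0,0,0.4,0],[0,0,0.8,0],[0,0,1,0],[0,0,1,0],[0,0,1,0],[0,0,1,0]]]'
python3 - <<'E'
from h import *
st()
E
```

```text
clock: 22.32
eef_pos: [502.9, -305.7, 117.6]
tool_rot: [-3.139, -0.002, 1.706]
force: [-0.5, 0.2, 1.3]
width: 0.1
gripper_force: 0.0
clock: 22.82
eef_pos: [505.1, -306.0, 113.8]
tool_rot: [3.14, 0.003, 1.706]
force: [-9.2, 3.8, 31.3]
width: -0.0
gripper_force: 15.6
{'clock': 22.817, 'eef_pos': [505.074, -305.994, 113.829], 'tool_rot': [3.14, 0.003, 1.706], 'force': [-9.163, 3.826, 31.326], 'width': -0.011, 'qpos': [0.785, 0.731, -0.465, 1.788, 0.468, 0.731, 0.204]}
```

Contact at z = 113.8 (box 94 mm) means the lid is fully shut. I'll lift off and go above the front-left clip.

```bash
python3 -m inch '[[[0,0,-1.5,0],[0,0,-3,0],[0,0,-5,0],[2,-2,-6,0],[4,-4,-6,0],[5.5,-6.1,-6,0],[5.5,-6.1,-6,0],[5.5,-6.1,-6,0]]]'
python3 - <<'E'
from h import *
st();cv2.imwrite("pics/s8.png",cv2.resize(get_image("scene")[80:230,250:420],(680,600)))
for P in((-106,55,140),(-106,55,57)): go(bx(*P),Y0+np.pi/2)
E
```

```text
clock: 23.48
eef_pos: [435.9, -259.4, 169.9]
tool_rot: [3.141, 0.001, 1.707]
force: [-0.5, -1.2, -0.1]
width: -0.0
gripper_force: 0.0
{'clock': 23.483, 'eef_pos': [435.91, -259.356, 169.86], 'tool_rot': [3.141, 0.001, 1.707], 'force': [-0.487, -1.235, -0.059], 'width': -0.024, 'qpos': [0.836, 0.557, -0.52, 1.967, 0.41, 0.722, 0.204]}
P [np.float64(437.4417989378712), np.float64(-261.10449431756257), 160] row cm [-0.11  0.    0.99] turn -0.2
P [np.float64(437.4417989378712), np.float64(-261.10449431756257), 77] row cm [-0.1  -0.01  9.29] turn -0.2
```

View pics/s8.png

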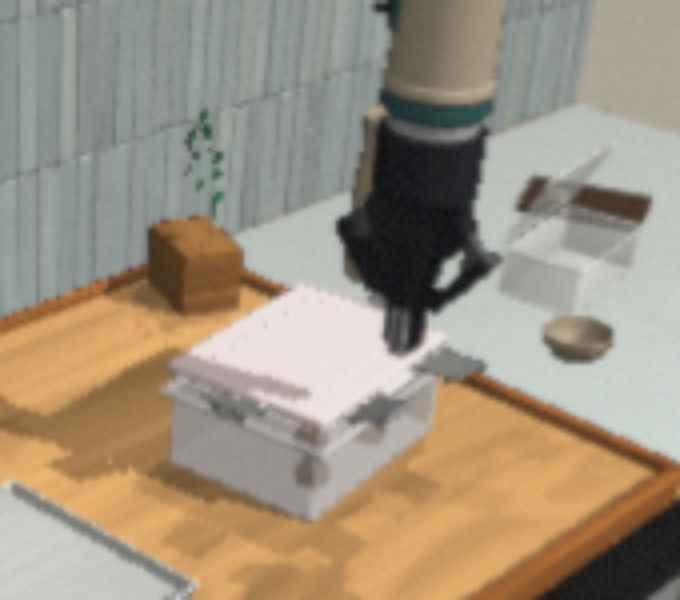

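The picture shows the lid flat on the box, with the front-left clip at (378,410) and the left clip at (235,405) sticking out. I'll press the front-left clip down.

```bash
python3 -m inch '[[[0,0,2,0],[0,0,4,0],[0,0,5,0],[0,0,6,0],[0,0,7,0],[0,0,8.2,0],[0,0,9.2,0],[0,0,9.2,0]]]'
python3 -m inch '[[[0,0.3,0,0],[0,0.6,0,0],[0,0.8,0,0],[0,1,0,0],[0,1.2,0,0],[0,1.2,0,0],[0,1.2,0,0]]]'
python3 - <<'E'
from h import *
s=st();d=s["eef_pos"][:2]-C0;print("box",np.round([d[0]*np.cos(Y0)+d[1]*np.sin(Y0),-d[0]*np.sin(Y0)+d[1]*np.cos(Y0),s["eef_pos"][2]-20]))
E
```

```text
clock: 24.2
eef_pos: [435.7, -259.3, 75.7]
tool_rot: [-3.14, -0.001, 1.706]
force: [-0.3, -0.3, 0.5]
width: 0.1
gripper_force: 0.0
clock: 24.78
eef_pos: [443.8, -258.5, 76.5]
tool_rot: [-3.133, -0.001, 1.704]
force: [-6.7, -1.0, -5.0]
width: 0.2
gripper_force: 3.3
{'clock': 24.783, 'eef_pos': [443.836, -258.517, 76.522], 'tool_rot': [-3.133, -0.001, 1.704], 'force': [-6.724, -0.978, -5.004], 'width': 0.25, 'qpos': [0.737, 0.708, -0.402, 2.01, 0.53, 0.534, 0.088]}
box [-99.  57.  57.]
```

```bash
python3 -m inch '[[[0,0.2,0,0],[0,0.4,0,0],[0,0.4,0,0]]]'; python3 -m inch '[[[0,0.3,0,0],[0,0.6,0,0],[0,0.6,0,0]]]'
python3 - <<'E'
from h import *
s=st();d=s["eef_pos"][:2]-C0;print("box",np.round([d[0]*np.cos(Y0)+d[1]*np.sin(Y0),-d[0]*np.sin(Y0)+d[1]*np.cos(Y0),s["eef_pos"][2]-20]))
E
```

```text
clock: 25.03
eef_pos: [443.8, -258.5, 76.4]
tool_rot: [-3.126, -0.002, 1.703]
force: [-15.6, -2.3, 3.2]
width: -0.2
gripper_force: 7.2
clock: 25.28
eef_pos: [443.8, -258.4, 76.3]
tool_rot: [-3.114, -0.002, 1.701]
force: [-25.1, -1.9, 13.9]
width: 0.1
gripper_force: 13.0
{'clock': 25.283, 'eef_pos': [443.758, -258.441, 76.299], 'tool_rot': [-3.114, -0.002, 1.701], 'force': [-25.051, -1.948, 13.874], 'width': 0.058, 'qpos': [0.728, 0.713, -0.401, 1.996, 0.525, 0.562, 0.086]}
box [-99.  57.  56.]
```

```bash
python3 -m inch '[[[0,-1.5,0,0],[0,-2.6,0,0],[0,-2.6,-3,0],[0,-2.6,-7,0],[-3,-2.3,-8,0],[-7,-2.3,-8,0],[-11.1,-2.3,-8,0],[-11.1,-2.3,-8,0]]]'
python3 -m inch '[[[0,0,0,0],[0,0,0,0]]]'
python3 - <<'E'
from h import *
s=st()
for P in((-106,-55,57),): go(bx(*P),Y0+np.pi/2)
cv2.imwrite("pics/s9.png",cv2.resize(get_image("scene")[120:210,270:370],(660,594),interpolation=cv2.INTER_CUBIC))
E
```

```text
clock: 25.95
eef_pos: [450.9, -380.4, 158.6]
tool_rot: [3.137, 0.009, 1.696]
force: [0.0, -1.1, 0.1]
width: -0.2
gripper_force: 0.0
clock: 26.12
eef_pos: [450.8, -369.3, 157.6]
tool_rot: [3.14, -0.0, 1.706]
force: [-0.1, -0.2, -0.3]
width: 0.4
gripper_force: 0.0
{'clock': 26.117, 'eef_pos': [450.837, -369.334, 157.624], 'tool_rot': [3.14, -0.0, 1.706], 'force': [-0.139, -0.216, -0.297], 'width': 0.427, 'qpos': [0.964, 0.669, -0.517, 1.775, 0.434, 0.812, 0.371]}
P [np.float64(452.5736634753272), np.float64(-370.05873551826147), 77] row cm [-0.1   0.15  8.06] turn -0.2
```

View pics/s9.png

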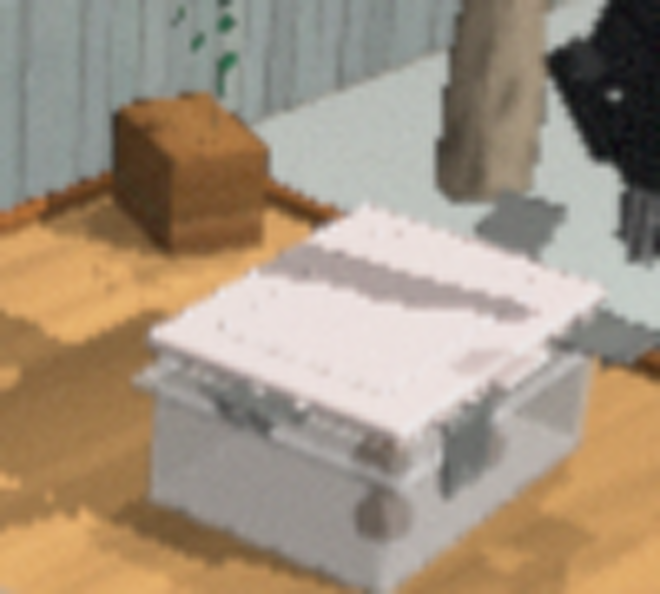

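The front-left clip at (468,450) is down flat. The front-right clip (615,335), right clip (520,220) and left clip (250,405) are still out. The front-right clip is next.

```bash
python3 -m inch '[[[0,0,2,0],[0,0,3,0],[0,0,4,0],[0,0,5,0],[0,0,6,0],[0,0,7.2,0],[0,0,8,0],[0,0,8,0]]]'
python3 -m inch '[[[0,0.3,0,0],[0,0.6,0,0],[0,0.8,0,0],[0,1,0,0],[0,1.3,0,0],[0,1.7,0,0],[0,1.9,0,0],[0,1.9,0,0]]]'
python3 - <<'E'
from h import *
s=st();d=s["eef_pos"][:2]-C0;print("box",np.round([d[0]*np.cos(Y0)+d[1]*np.sin(Y0),-d[0]*np.sin(Y0)+d[1]*np.cos(Y0),s["eef_pos"][2]-20],1))
E
```

```text
clock: 26.83
eef_pos: [449.1, -369.1, 75.2]
tool_rot: [-3.139, -0.002, 1.706]
force: [0.1, -0.9, 0.5]
width: 0.2
gripper_force: 0.0
clock: 27.5
eef_pos: [459.3, -368.6, 76.3]
tool_rot: [-3.123, -0.003, 1.702]
force: [-17.4, -1.8, 6.3]
width: -0.2
gripper_force: 9.0
{'clock': 27.5, 'eef_pos': [459.336, -368.554, 76.329], 'tool_rot': [-3.123, -0.003, 1.702], 'force': [-17.375, -1.827, 6.318], 'width': -0.248, 'qpos': [0.894, 0.789, -0.439, 1.795, 0.511, 0.69, 0.292]}
box [-99.1 -54.4  56.3]
```

```bash
python3 -m inch '[[[0,-1.5,0,0],[0,-2.6,0,0],[0,-2.6,-3,0],[0,-2.6,-6,0],[-2,0,-9,0],[-5,3,-9,0],[-7.5,6.5,-9,0],[-7.5,9.2,-9,0]]]'
python3 -m inch '[[[0,0,0,0],[0,0,0,0],[0,0,0,0]]]'
python3 - <<'E'
from h import *
s=st()
for P in((-5,-131,57),): go(bx(*P),Y0+np.pi/2)
E
```

```text
clock: 28.17
eef_pos: [571.8, -436.0, 169.2]
tool_rot: [3.138, 0.007, 1.699]
force: [-0.8, -2.0, -0.3]
width: 0.2
gripper_force: 0.0
clock: 28.42
eef_pos: [570.2, -428.8, 167.3]
tool_rot: [-3.141, -0.0, 1.707]
force: [0.3, 0.4, -1.0]
width: 0.1
gripper_force: 0.0
{'clock': 28.417, 'eef_pos': [570.166, -428.785, 167.341], 'tool_rot': [-3.141, -0.0, 1.707], 'force': [0.261, 0.404, -0.961], 'width': 0.099, 'qpos': [0.866, 0.832, -0.509, 1.367, 0.428, 1.052, 0.42]}
P [np.float64(563.0682095309384), np.float64(-431.44240836344403), 77] row cm [-0.17 -0.74  9.03] turn -0.1
```

```bash
python3 -m inch '[[[-0.2,-0.7,1.5,0],[-0.2,-0.7,3,0],[-0.2,-0.7,4,0],[-0.2,-0.7,5,0],[-0.2,-0.7,6,0],[-0.2,-0.7,7.5,0],[-0.2,-0.7,9,0],[-0.2,-0.7,9,0]]]'
python3 -m inch '[[[0.3,0,0,0],[0.6,0,0,0],[0.8,0,0,0],[1,0,0,0],[1,0,0,0]]]'
python3 - <<'E'
from h import *
s=st();d=s["eef_pos"][:2]-C0;print("box",np.round([d[0]*np.cos(Y0)+d[1]*np.sin(Y0),-d[0]*np.sin(Y0)+d[1]*np.cos(Y0),s["eef_pos"][2]-20],1))
E
```

```text
clock: 29.08
eef_pos: [562.1, -431.1, 73.5]
tool_rot: [-3.138, -0.003, 1.706]
force: [-0.1, -0.2, -0.7]
width: 0.1
gripper_force: 0.0
clock: 29.5
eef_pos: [562.3, -424.1, 77.9]
tool_rot: [3.141, 0.004, 1.705]
force: [1.4, -5.3, -4.2]
width: 0.4
gripper_force: 3.1
{'clock': 29.5, 'eef_pos': [562.315, -424.076, 77.89], 'tool_rot': [3.141, 0.004, 1.705], 'force': [1.403, -5.295, -4.181], 'width': 0.351, 'qpos': [0.852, 0.916, -0.466, 1.46, 0.484, 0.879, 0.366]}
box [  -4.7 -123.6   57.9]
```

```bash
python3 -m inch '[[[0.3,0,0,0],[0.5,0,0,0],[0.5,0,0,0]]]'; python3 -m inch '[[[0.2,0,0,0],[0.4,0,0,0],[0.4,0,0,0]]]'
python3 - <<'E'
from h import *
s=st();d=s["eef_pos"][:2]-C0;print("box",np.round([d[0]*np.cos(Y0)+d[1]*np.sin(Y0),-d[0]*np.sin(Y0)+d[1]*np.cos(Y0),s["eef_pos"][2]-20],1))
E
```

```text
clock: 29.75
eef_pos: [562.3, -424.1, 78.1]
tool_rot: [3.138, 0.011, 1.703]
force: [4.7, -14.8, -8.5]
width: -0.1
gripper_force: 7.5
clock: 30.0
eef_pos: [562.3, -424.1, 78.2]
tool_rot: [3.136, 0.016, 1.701]
force: [8.0, -20.6, -13.8]
width: 0.4
gripper_force: 11.1
{'clock': 30.0, 'eef_pos': [562.306, -424.122, 78.23], 'tool_rot': [3.136, 0.016, 1.701], 'force': [7.983, -20.587, -13.757], 'width': 0.388, 'qpos': [0.847, 0.909, -0.459, 1.474, 0.492, 0.86, 0.352]}
box [  -4.7 -123.6   58.2]
```

```bash
python3 -m inch '[[[-1.5,0,0,0],[-2.5,0,0,0],[-2.5,0,-3,0],[-2.5,0,-6,0],[-2.5,0,-9,0],[0,0,-10,0],[3,0,-10,0],[5,0,-10,0]]]'
python3 -m inch '[[[3,0,0,0],[6.5,0,0,0],[10,0,0,0],[13.5,0,0,0],[16.5,0,0,0],[18.5,0,0,0],[18.5,0,0,0],[18.5,0,0,0]]]'
python3 - <<'E'
from h import *
s=st()
for P in((-5,131,57),): go(bx(*P),Y0+np.pi/2)
E
```

```text
clock: 30.67
eef_pos: [555.2, -359.4, 179.3]
tool_rot: [3.139, -0.002, 1.708]
force: [-0.4, 0.3, 0.3]
width: -0.2
gripper_force: 0.0
clock: 31.33
eef_pos: [529.6, -177.8, 178.1]
tool_rot: [3.141, -0.001, 1.71]
force: [0.7, -1.4, -0.2]
width: -0.1
gripper_force: 0.0
{'clock': 31.333, 'eef_pos': [529.568, -177.829, 178.09], 'tool_rot': [3.141, -0.001, 1.71], 'force': [0.658, -1.428, -0.21], 'width': -0.071, 'qpos': [0.614, 0.611, -0.524, 1.822, 0.403, 0.816, 0.026]}
P [np.float64(527.0268594508162), np.float64(-171.93321568541563), 77] row cm [ 0.61 -0.17 10.11] turn 0.1
```

```bash
python3 -m inch '[[[0.5,-0.2,2,0],[0.5,-0.2,4,0],[0.5,-0.2,5,0],[0.5,-0.2,6,0],[0.5,-0.2,7.2,0],[0.5,-0.2,8.6,0],[0.5,-0.2,10,0],[0.5,-0.2,10,0]]]'
python3 -m inch '[[[-0.3,0,0,0],[-0.6,0,0,0],[-0.8,0,0,0],[-1.1,0,0,0],[-1.3,0,0,0],[-1.3,0,0,0]]]'
python3 - <<'E'
from h import *
s=st();d=s["eef_pos"][:2]-C0;print("box",np.round([d[0]*np.cos(Y0)+d[1]*np.sin(Y0),-d[0]*np.sin(Y0)+d[1]*np.cos(Y0),s["eef_pos"][2]-20],1))
E
```

```text
clock: 32.0
eef_pos: [525.7, -175.4, 75.2]
tool_rot: [-3.139, -0.002, 1.706]
force: [-0.6, -0.2, -0.1]
width: -0.2
gripper_force: 0.0
clock: 32.5
eef_pos: [527.3, -180.7, 77.4]
tool_rot: [-3.14, -0.01, 1.71]
force: [-3.9, 18.4, -0.4]
width: -0.1
gripper_force: 9.2
{'clock': 32.5, 'eef_pos': [527.3, -180.702, 77.427], 'tool_rot': [-3.14, -0.01, 1.71], 'force': [-3.904, 18.374, -0.354], 'width': -0.055, 'qpos': [0.564, 0.752, -0.437, 1.892, 0.508, 0.614, -0.054]}
box [ -5.9 122.3  57.4]
```

```bash
python3 -m inch '[[[1.5,0,0,0],[2.5,0,0,0],[2.5,0,-3,0],[2.5,0,-7,0],[2.5,0,-11,0],[-1,0,-15,0],[-4,0,-18,0],[-4,0,-18,0]]]'
python3 -m inch '[[[-3,0,-2,0],[-6.5,0,-4,0],[-10,0,-4,0],[-13.5,0,-4,0],[-17,0,-4,0],[-20,0,-4,0],[-20,0,-4,0],[-20,0,-4,0]]]'
python3 - <<'E'
from h import *
st();w=get_image("wrist")
s=cv2.resize(get_image("scene")[120:210,270:370],(420,378),interpolation=cv2.INTER_CUBIC)
w=cv2.resize(w,(380,285)); im=np.zeros((378,800,3),np.uint8);im[:,:420]=s;im[:285,420:]=w;cv2.imwrite("pics/f.png",im)
E
```

```text
clock: 33.17
eef_pos: [536.5, -235.2, 263.3]
tool_rot: [3.133, 0.009, 1.699]
force: [1.3, -1.2, 0.2]
width: 0.2
gripper_force: 0.0
clock: 33.83
eef_pos: [559.7, -429.2, 296.6]
tool_rot: [-3.141, 0.001, 1.701]
force: [-0.2, 1.1, 0.2]
width: 0.1
gripper_force: 0.0
{'clock': 33.833, 'eef_pos': [559.672, -429.227, 296.584], 'tool_rot': [-3.141, 0.001, 1.701], 'force': [-0.201, 1.054, 0.176], 'width': 0.128, 'qpos': [0.883, 0.71, -0.54, 1.241, 0.359, 1.284, 0.481]}
```

View pics/f.png

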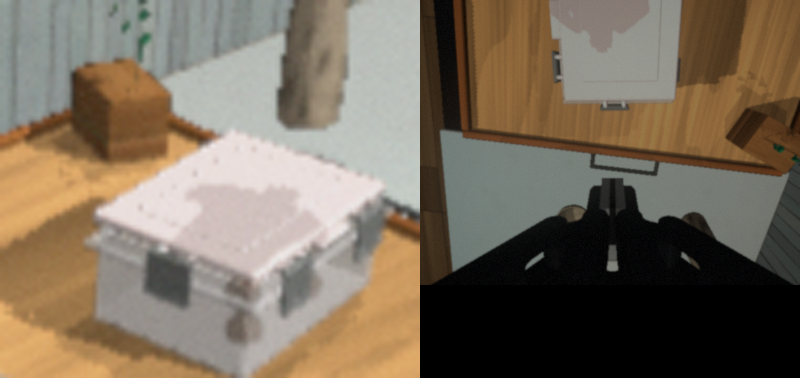

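The left half shows the left clip (168,277), front-left clip (297,285) and front-right clip (368,232) flat down. The wrist half shows the right clip (614,104) flat against the side and the lid shut.

```bash
python3 m2.py | grep 'top \['; python3 -c "
from h import *
print(order.finish_job())"
```

```text
the job is handed in; nothing more can be done
None
```

I put all three stamps that were on the tray into the box, shut the lid, then pressed all four clips down until each met a hard stop and looked flat in the final pictures. I never touched the jar, bowl or tongs, and the job was handed in at about 34 s with no verdict shown.

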